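Put the storage jars back on the art-room rack in order of height

TASK

Tidy the four white jars with black screw lids onto the wooden rack, one standing upright in the middle of each cork pad, in order of height: the tallest on the pad beside the rack's tall end board, stepping down to the shortest at the low end. Do not let any jar fall over, and leave the glue bottle, tape roll, eraser tub and stapler where they are.

Things in the scene. Friction and masses are not known exactly. Their poses are not given: they have to be found in the camera images.
- jar_a: tallest of four storage jars: a straight-sided white plastic cylinder with a black ribbed screw lid of the same diameter; 64 mm diameter, 150 mm high with its lid, closed, loose, 50 to 540 g. Starts standing upright on the table. Origin: centre of its underside; z up through the lid
- jar_b: second tallest of four storage jars: a straight-sided white plastic cylinder with a black ribbed screw lid of the same diameter; 56 mm diameter, 118 mm high with its lid, closed, loose, 50 to 540 g. Starts standing upright on the table. Origin: centre of its underside; z up through the lid
- jar_c: third tallest of four storage jars: a straight-sided white plastic cylinder with a black ribbed screw lid of the same diameter; 48 mm diameter, 86 mm high with its lid, closed, loose, 50 to 540 g. Starts standing upright on the table. Origin: centre of its underside; z up through the lid
- jar_d: shortest of four storage jars: a straight-sided white plastic cylinder with a black ribbed screw lid of the same diameter; 40 mm diameter, 56 mm high with its lid, closed, loose, 50 to 540 g. Starts standing upright on the table. Origin: centre of its underside; z up through the lid
- rack: plywood jar rack, fixed: a tray 110 mm deep (x) by 430 mm long (y), floor 15 mm above the table, lips on both long edges 22 mm above the table. Four cork pads, 78 mm across, flush with the floor, lie along its y axis at y = -142.5, -47.5, 47.5, 142.5 mm, x = 0. Origin: tray centre at table height; z up. One end board is tall, the other low (30 mm); which end is tall varies
- tall_end: the rack's tall end board: plywood, 12 mm thick along the rack's length, 110 mm deep, 150 mm high with a rounded top and a dark finger hole, fixed at one end of the tray. Origin: centre of its foot at table height, 215 mm from the rack's origin along the rack's +y or -y and so 72.5 mm from the centre of the nearest pad
- glue: white glue bottle with a blue band and an orange pointed nozzle, 48 mm diameter, 150 mm high, standing loose; not one of the jars, to be left alone. Origin: centre of its underside
- tape: roll of cream masking tape lying flat, 92 mm outer and 76 mm inner diameter, 24 mm high, loose; to be left alone. Origin: centre of its underside
- eraser_tub: open clear tub of erasers, 110 x 85 mm, 45 mm high, standing loose; to be left alone. Origin: centre of its underside
- stapler: black desk stapler, 130 x 34 mm, about 52 mm high, lying loose; to be left alone. Origin: centre of its underside, long side along its x
Mind the look-alikes: they are no part of the job. Leave any purple look-alike of the jar_c alone. What is shaped like the jar_d but yellow is not meant.

How it is judged:
By the outcome, as a careful person would: the job done as asked, in the order asked, and still so for the second after the job is handed in, with the robot touching nothing.
It also fails if it takes over 109 s, if anything falls off the work surface, if the arm or the gripper's body presses on something with over 40 N, if the wrist force passes 120 N, or if a joint passes its speed limit or range.

ROBOT

A 6-joint arm with a two-finger parallel gripper is mounted at the origin on the work surface. World frame = base frame: x ahead of the robot, y to its left, z up, the work surface at z = 0. Lengths are in m, angles in rad, forces in N, time in s.
With the tool pointing down it reaches from about 0.425 to 0.95 m from the base axis. Payload 3.5 kg.
Tool frame: the origin (TCP) lies between the finger pads; the fingertips stand 19 mm ahead of it and the grasp point (between the pads) is the TCP; z points along the fingers, y is the line along which they close (so a half turn about z gives the same grasp; the last joint's range is limited). The gripper opens to 85 mm and grips with 20 to 120 N. Pads are 22 mm wide; open, the fingers measure 114 mm over their backs; the gripper's body (76 mm by 85 mm) begins 54 mm behind the grasp point. The pads swing forward as they close: fully open they stand 13 mm farther back than shut.
Start: joints at [0.967, 0.286, 1.577, -0, 1.279, -0.15], TCP at [0.296, 0.607, 0.25] pointing down, gripper open.
Joint ranges: [-2.77, 2.77], [-0.9, 2.22], [0.21, 2.48], [-1.53, 4.67], [0.24, 2.81], [-2.84, 2.84]. Speed limits (rad/s): [2.79, 2.79, 3.14, 3.14, 3.14, 3.14].

INTERFACE

Orientations are given as a unit quaternion [x, y, z, w].
In Python, from plant import get_state, cams, ctrl gives the robot as it stands. The module is installed in compiled form; this text tells all that it offers.
- The arm moves only by the tool jog_arm, never from a script. Its argument "deltas" is text: rows parted by semicolons, each of 6 numbers parted by spaces: the shift along the world's x, y, z normalised to -1 to 1, where 1 is 0.02 m, then the turn, a rotation vector about the world's x, y, z normalised to -1 to 1, where 1 is 0.1 rad. In form: x y z ax ay az; .... A call has 1 to 20 rows; each row shifts and turns the commanded pose from where the row before left it; what a row does not reach is not made up. A row lasts 1/8 s, in which the tool goes at most 62.5 mm and 10.7 degrees, less where a joint would pass 70% of its speed; a pose out of reach is approached as far as the arm can. A call with a number of a shift or a turn outside -1 to 1 is refused whole. A call with a gripper value outside its range is refused whole. "gripper" is the opening, from 0 (shut) to 1 (fully open), set as the call begins (left out, the last holds). The fingers move at their own pace and stop on an object; "squeeze" is the grip in N (left out, the last holds). Time passes only in rows, so rows that do not move let the fingers close. It gives the time, the measured TCP pose, the force, the opening and the grip force at its end, in the units of the state.
- get_state(): the state, without advancing time (a new reading comes with each control period).
- cams.read_camera(name): name is "scene" or "top" or "wrist"; returns a dict with "color" (384x512x3 uint8, blue, green, red), "vfov" (degrees; the focal length in pixels is half the picture's height over the tangent of half this angle, whatever the lens; pixels are square), "cx", "cy" (the principal point, pixels), "rvec" (rotation vector, rad) and "tvec" (3), from world to camera coordinates, as OpenCV has them. Camera axes: x right, y down, z forward; pixel columns grow to the right and rows downward; lengths in m; the calibration is good to about 2 mm. A picture is of the moment at which its call begins. There is no depth.
- ctrl.sign_off(): hands the job in; it is judged then, once.
The state is a dict: "time": time; "qpos": joint angles; "dq": joint speeds; "joint_efforts": joint torques, N m; "eef_pos": TCP position; "tcp_rot": TCP orientation; "contact_force": force on the tool from outside, world axes, zero at the start; "wrist_torque": the same for the moment, N m; "opening": opening from 0.0 (shut) to 1.0 (fully open); "finger_force": force on a finger pad.
Only numpy, scipy, OpenCV 4.12 (cv2) and the standard library are available. Lean on these libraries where they do the work, as an engineer would, in place of code of your own. Each camera call takes 0.05 s, during which the arm holds its last target. There are 200 camera calls.

## Working session

There is one attempt and no reset: what is moved stays moved. The work goes in short steps, Python scripts to look and compute and a tool call to move; the robot and the scene stay as the last step left them, time stands still between calls to the robot, and variables do not carry over. Pictures are saved under pics/ and viewed, at most 14 in all, crops included, and the job is handed in when it is done.

Besides the shell and the picture viewer there is one more tool, called after "Call:" as a command line: name --argument value ..., lists and objects as JSON in quotes. jog_arm: Moves the arm, as the interface text tells. Its arguments: {"type":"object","properties":{"deltas":{"type":"string"},"gripper":{"type":"number"},"squeeze":{"type":"number"}},"required":["deltas"]}

```bash
mkdir -p pics
cat > h.py <<'E'
import numpy as np, cv2
from plant import get_state, cams, ctrl
def cam(n):
    r=cams.read_camera(n); h=r["color"].shape[0]
    f=h/2/np.tan(np.radians(r["vfov"])/2)
    r["K"]=np.array([[f,0,r["cx"]],[0,f,r["cy"]],[0,0,1]]); r["R"]=cv2.Rodrigues(np.array(r["rvec"],float))[0]; r["t"]=np.array(r["tvec"],float).ravel()
    return r
def ray(r,uv,z):
    c=-r["R"].T@r["t"]; d=r["R"].T@np.linalg.inv(r["K"])@np.array([uv[0],uv[1],1.])
    return c+d*(z-c[2])/d[2]
def proj(r,p):
    return cv2.projectPoints(np.array(p,float).reshape(-1,3),r["R"],r["t"],r["K"],None)[0].reshape(-1,2)
E
python3 - <<'E'
from h import *
s=get_state();print(s)
for n in("scene","top"):
    r=cam(n);cv2.imwrite(f"pics/{n}0.png",cv2.resize(r["color"],None,fx=1.5,fy=1.5));print(n,-r["R"].T@r["t"],r["R"][2],r["K"][0,0],r["cx"],r["cy"])
E
```

```text
{'time': 0.0, 'qpos': array([ 9.66985375e-01,  2.87177096e-01,  1.57817155e+00, -1.48986539e-05,
        1.27861160e+00, -1.49972906e-01]), 'dq': array([-0.00276663, -0.00177842, -0.00030458,  0.00067238, -0.00210858,
       -0.00148985]), 'joint_efforts': array([-1.79513136e-04, -4.05970967e+01, -2.92632186e+01, -1.29685068e-04,
        5.83795234e-03, -1.54205941e-05]), 'eef_pos': array([0.29553996, 0.60617919, 0.24894246]), 'tcp_rot': array([ 2.24974346e-01,  9.74363968e-01, -1.10333535e-03, -4.29045434e-04]), 'contact_force': array([-0.13319403, -0.64408942, -0.20566307]), 'wrist_torque': array([ 0.00674742,  0.0495405 , -0.03227125]), 'finger_force': 0.0, 'opening': 1.0003131699555}
scene [ 1.25566639 -0.47416956  0.88199221] [-0.58411078  0.39909112 -0.70678206] 439.7702106091152 253.18250710523944 200.94268222000292
top [3.73364264e-01 2.16628789e-04 1.46746401e+00] [ 0.10267221 -0.00515566 -0.99470188] 418.29043062369783 254.2910278961864 190.06281895720213
```

View pics/scene0.png

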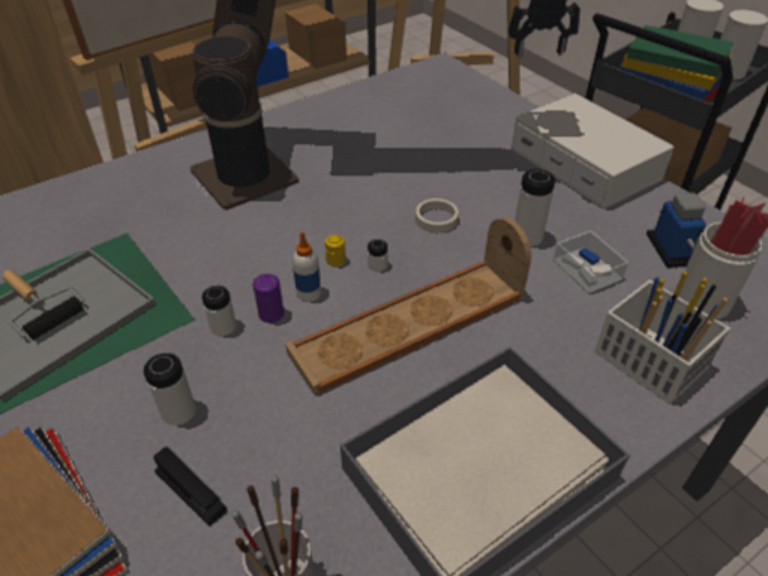

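View pics/top0.png

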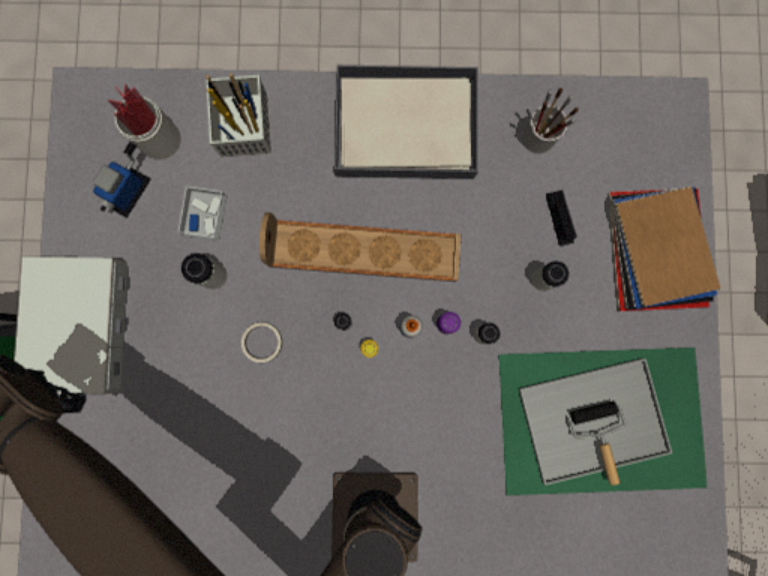

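The scene image shows the tall end board at the left of the top view, at (268,238), which is +y.

Candidates in the top view, by displayed pixels:
- **Black-lidded:** a is at (197,268), b at (555,273), c at (488,332) and d at (342,320). All four have white bodies in the scene view.
- **Not jars:** purple (448,322) and yellow (370,348) are look-alikes. The orange nozzle at (411,325) is the glue.

I'll measure these and confirm with one enlarged crop.

```bash
cat > m.py <<'E'
from h import *
r=cam("top");im=r["color"];hsv=cv2.cvtColor(im,cv2.COLOR_BGR2HSV)
cv2.imwrite("pics/crop1.png",cv2.resize(im[165:250,120:385],None,fx=3,fy=3,interpolation=cv2.INTER_CUBIC))
cc=-r["R"].T@r["t"]
J=dict(a=(197,268,.15,.032),b=(555,273,.118,.028),c=(488,332,.086,.024),d=(342,320,.056,.02))
for k,(u,v,h,R) in J.items():
    u/=1.5;v/=1.5
    m=(im.max(2)<62).astype(np.uint8); n,l,st,ce=cv2.connectedComponentsWithStats(m)
    i=min([i for i in range(1,n) if st[i,4]>15],key=lambda i:np.hypot(*(ce[i]-[u,v])))
    ys,xs=np.where(l==i); P=np.array([ray(r,p,h)[:2] for p in zip(xs,ys)])
    d=P.mean(0)-cc[:2]; d/=np.linalg.norm(d); t=np.array([-d[1],d[0]])
    a=P@d;b=P@t; px=(h and (cc[2]-h)/r["K"][0,0])
    c=d*(a.max()+px/2-R)+t*(b.max()+b.min())/2
    print(k,"px",ce[i],"area",st[i,4],"width",b.max()-b.min()+px,"len",a.max()-a.min()+px,"mean",P.mean(0),"est",c)
# cork pads
roi=np.zeros(im.shape[:2],np.uint8);roi[143:187,182:306]=1
L=cv2.cvtColor(im,cv2.COLOR_BGR2GRAY)
wood=((hsv[...,1]>60)&(hsv[...,0]>5)&(hsv[...,0]<25)).astype(np.uint8)
pts=[]
cir=cv2.HoughCircles(cv2.GaussianBlur(cv2.resize(L[140:190,172:312],None,fx=4,fy=4,interpolation=cv2.INTER_CUBIC),(5,5),0),cv2.HOUGH_GRADIENT,1,80,param1=80,param2=12,minRadius=38,maxRadius=56)
for u,v,R in sorted(map(tuple,cir[0])):
    print("circ",(u+.5)/4+172-.5,(v+.5)/4+140-.5,R/4, ray(r,((u+.5)/4+171.5,(v+.5)/4+139.5),.015))
# rack outline
m=wood.copy();m[:, :150]=0;m[:,320:]=0;m[:138]=0;m[192:]=0
cs=max(cv2.findContours(m,cv2.RETR_EXTERNAL,cv2.CHAIN_APPROX_NONE)[0],key=cv2.contourArea)
rc=cv2.minAreaRect(cs);print(rc,[ray(r,p,.022)[:2] for p in cv2.boxPoints(rc)])
for n,p,z in(("purple",(448,322),.086),("yellow",(370,348),.056),("glue",(411,325),.15),("tape",(261,342),.024),("stapler",(561,217),.05),("tub",(203,212),.045)):print(n,ray(r,(p[0]/1.5,p[1]/1.5),z))
E
python3 m.py
```

```text
a px [131.74927954 177.93371758] area 347 width 0.07146566565914178 len 0.07505189034789952 mean [0.54220917 0.38231959] est [0.5448694 0.3862263]
b px [365.37974684 181.36392405] area 316 width 0.07436208555172864 len 0.09075079681509841 mean [ 0.54655081 -0.36805279] est [ 0.55226595 -0.37984185]
c px [323.32843137 220.69117647] area 204 width 0.05857431711681304 len 0.06637571596807178 mean [ 0.41780876 -0.23612058] est [ 0.419914   -0.24277846]
d px [227.61818182 213.28181818] area 110 width 0.039506858610066906 len 0.04449671735099013 mean [0.43902436 0.08170062] est [0.44109846 0.08383694]Traceback (most recent call last):
  File "m.py", line 21, in <module>
    for u,v,R in sorted(map(tuple,cir[0])):
                                  ~~~^^^
TypeError: 'NoneType' object is not subscriptable
```

```bash
sed -i 's/im.max(2)<62/im.max(2)<48/; s/^for u,v,R in sorted.*/for u,v,R in (sorted(map(tuple,cir[0])) if cir is not None else []):/; s/param2=12/param2=7/; s/param1=80/param1=40/' m.py
cat >> m.py <<'E'
P=[ray(r,p[0],.022)[:2] for p in cs]
big=cv2.resize(im[135:250,115:385],None,fx=2.9,fy=2.9,interpolation=cv2.INTER_CUBIC)
cv2.imwrite("pics/crop2.png",big)
E
python3 m.py
```

```text
a px [131.11032028 178.22775801] area 281 width 0.06660767029229744 len 0.06769286470602157 mean [0.54123897 0.38430226] est [0.5430863  0.38548726]
b px [369.40526316 182.05789474] area 190 width 0.05518711515314157 len 0.05924391465052609 mean [ 0.5444716  -0.38115482] est [ 0.54477951 -0.38321925]
c px [325.22222222 221.46825397] area 126 width 0.04749894230238871 len 0.04798469300167001 mean [ 0.41533913 -0.24237108] est [ 0.41547823 -0.24296163]
d px [227.76404494 213.26966292] area 89 width 0.0394935499537553 len 0.04270474086447766 mean [0.43907274 0.0812099 ] est [0.43998991 0.08244722]
circ 173.5 152.0 12.275 [0.6536874  0.27891688 0.015     ]
circ 196.0 189.25 11.575 [0.52309539 0.19604877 0.015     ]
circ 202.5 163.5 11.225 [0.614313  0.1758462 0.015    ]
circ 209.5 140.0 11.575 [0.69865908 0.15340988 0.015     ]
circ 216.75 187.0 10.175 [0.53207524 0.12390138 0.015     ]
circ 228.75 165.5 10.95 [0.6086266  0.08358426 0.015     ]
circ 248.5 142.5 11.75 [0.6918446  0.01554997 0.015     ]
circ 256.75 167.5 10.9 [ 0.60303515 -0.01480703  0.015     ]
circ 274.75 144.25 12.175 [ 0.68701616 -0.07724376  0.015     ]
circ 283.25 169.25 11.025 [ 0.59825046 -0.10791548  0.015     ]
circ 299.5 152.0 13.3 [ 0.6605982  -0.16480239  0.015     ]
circ 304.0 176.0 11.1 [ 0.57545071 -0.18085957  0.015     ]
((239.3170623779297, 166.09764099121094), (134.69444274902344, 35.02690124511719), 6.234479904174805) [array([0.56673284, 0.28520947]), array([0.69023165, 0.27616289]), array([ 0.64544708, -0.19446572]), array([ 0.52251672, -0.1813609 ])]
purple [ 0.43647149 -0.15464862  0.086     ]
yellow [0.37714702 0.01647559 0.056     ]
glue [ 0.42612764 -0.06982679  0.15      ]
tape [0.38732986 0.2664596  0.024     ]
stapler [ 0.68337656 -0.41808129  0.05      ]
tub [0.68321769 0.40606508 0.045     ]
```

View pics/crop2.png

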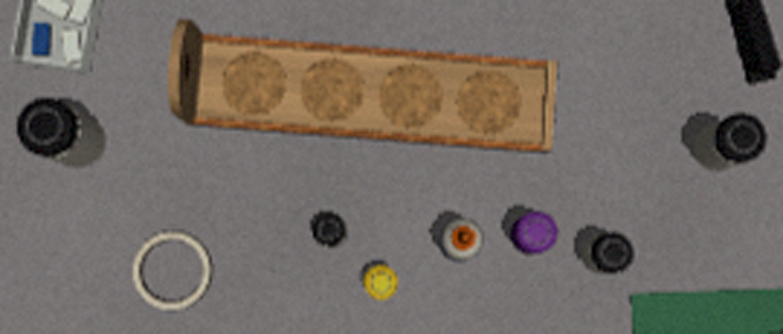

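Confirmed in the crop: the black lids are at a (47,127), b (741,137), c (612,251) and d (328,229). Purple (534,232), yellow (380,282) and the glue (462,237) are left alone. The four cork circles are spaced about 94.6 mm, against 95 mm expected. The pads step from (.614,.1765) beside the tall end to (.598,-.108), with rack yaw at -0.0565. I'll close along the rack's x axis throughout, and move above jar a now.

Call:
jog_arm --deltas ".95 -.85 0 0 0 -.9;.95 -.85 0 0 0 -.9;.95 -.85 0 0 0 -.9;.95 -.85 0 0 0 -.9;.95 -.85 0 0 0 -.9;.95 -.85 0 0 0 -.9;.95 -.85 0 0 0 -.9;.95 -.85 0 0 0 -.9;.95 -.85 0 0 0 -.9;.95 -.85 0 0 0 -.9;.95 -.85 0 0 0 -.9;.95 -.85 0 0 0 -.9;.95 -.85 0 0 0 -.9;0 0 0 0 0 0;0 0 0 0 0 0" --gripper 1 --squeeze 50

```text
time: 2.08
eef_pos: [0.5423, 0.386, 0.2501]
tcp_rot: [0.725, 0.689, -0.0, -0.0]
contact_force: [0.2, -0.1, -0.9]
opening: 1.001
finger_force: 0.0
```

Run:
```python
from h import *
s=get_state();print(s["time"],s["eef_pos"],s["tcp_rot"],s["qpos"])
r=cam("wrist");print(-r["R"].T@r["t"],proj(r,[[.543,.3855,.15],[.543,.3855,0]]))
q=cam("scene")
p=proj(q,[[.543,.3855,.15],[.5445,-.383,.118],[.4155,-.243,.086],[.44,.0823,.056],[.6141,.1765,.015],[.6087,.0816,.015],[.6034,-.0132,.015],[.598,-.1081,.015]])
im=q["color"].copy();im=cv2.resize(im,None,fx=2,fy=2)
for u in p: cv2.drawMarker(im,tuple(int(round(x*2)) for x in u),(0,0,255),0,7,1)
w=cv2.resize(r["color"],(512,384))
big=im[180:600,180:780]
cv2.imwrite("pics/w1.png",np.hstack([cv2.resize(w,(400,300)),cv2.resize(big,(400,300))]) if 0 else big); cv2.imwrite("pics/w2.png",w)
```

```text
2.075 [0.54232415 0.38602545 0.25006504] [ 7.25178794e-01  6.88560481e-01 -2.52615968e-04 -3.40573324e-04] [4.66262825e-01 2.66657751e-01 1.60120546e+00 5.29100205e-04
 1.27441003e+00 5.17900028e-01]
[0.54557159 0.470436   0.37328542] [[259.83140499 202.45557657]
 [259.01765701 161.48691003]]
```

View pics/w1.png

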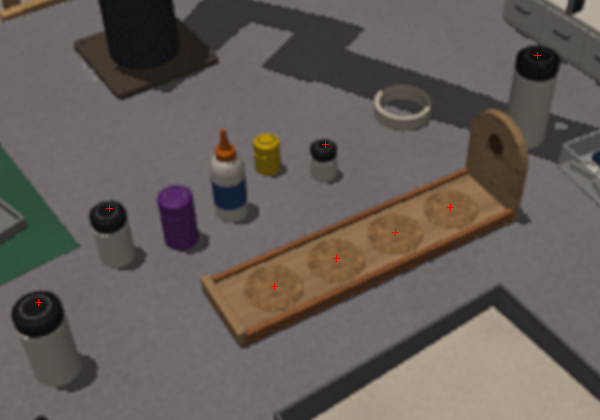

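View pics/w2.png

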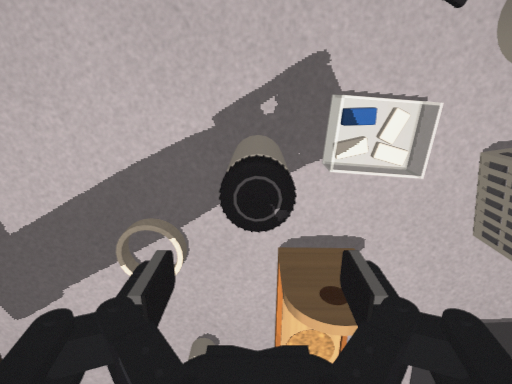

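The markers sit on all the lid tops and pad centres. In the wrist view lid a is centred at (258,200), against a predicted (260,202), so it is within about 1 mm. Descend and grip.

Call:
jog_arm --deltas "0 0 -1 0 0 0;0 0 -1 0 0 0;0 0 -1 0 0 0;0 0 -1 0 0 0;0 0 -1 0 0 0;0 0 -1 0 0 0;0 0 -.5 0 0 0;0 0 0 0 0 0"

```text
time: 3.18
eef_pos: [0.5425, 0.3854, 0.1192]
tcp_rot: [0.726, 0.688, -0.001, -0.0]
contact_force: [0.7, -0.0, -0.8]
opening: 0.997
finger_force: 0.0
```

Call:
jog_arm --deltas "0 0 0 0 0 0;0 0 0 0 0 0;0 0 0 0 0 0;0 0 0 0 0 0;0 0 0 0 0 0;0 0 0 0 0 0" --gripper 0

```text
time: 3.92
eef_pos: [0.5434, 0.3862, 0.1218]
tcp_rot: [0.726, 0.688, 0.001, 0.0]
contact_force: [-2.0, -0.2, 6.1]
opening: 0.742
finger_force: 55.7
```

Call:
jog_arm --deltas "0 0 .5 0 0 0;0 0 1 0 0 0;0 0 1 0 0 0;0 0 1 0 0 0;0 0 1 0 0 0;0 0 1 0 0 0;0 0 1 0 0 0;0 0 1 0 0 0;0 0 1 0 0 0;0 0 1 0 0 0;0 0 0 0 0 0"

```text
time: 5.3
eef_pos: [0.5438, 0.3862, 0.3137]
tcp_rot: [0.726, 0.688, 0.003, 0.001]
contact_force: [0.1, -1.0, -5.5]
opening: 0.735
finger_force: 56.1
```

Call:
jog_arm --deltas ".1 -.3 0 0 0 0;.3 -.9 0 0 0 0;.3 -.9 0 0 0 0;.35 -1 0 0 0 0;.35 -1 0 0 0 0;.35 -1 0 0 0 0;.35 -1 0 0 0 0;.35 -1 0 0 0 0;.35 -1 0 0 0 0;.35 -1 0 0 0 0;.3 -.9 0 0 0 0;.1 -.4 0 0 0 0;0 0 0 0 0 0;0 0 0 0 0 0;0 0 0 0 0 0"

```text
time: 7.18
eef_pos: [0.6136, 0.1784, 0.3103]
tcp_rot: [0.725, 0.688, 0.0, -0.0]
contact_force: [-0.3, -0.2, -5.6]
opening: 0.735
finger_force: 56.1
```

Call:
jog_arm --deltas "0 -.1 -1 0 0 0;0 0 -1 0 0 0;0 0 -1 0 0 0;0 0 -1 0 0 0;0 0 -1 0 0 0;0 0 -1 0 0 0;0 0 -1 0 0 0;0 0 -.8 0 0 0;0 0 -.4 0 0 0;0 0 0 0 0 0;0 0 0 0 0 0"

```text
time: 8.55
eef_pos: [0.6146, 0.1758, 0.1474]
tcp_rot: [0.726, 0.688, 0.001, 0.001]
contact_force: [0.2, -0.1, -5.0]
opening: 0.739
finger_force: 56.2
```

Call:
jog_arm --deltas "0 0 -.15 0 0 0;0 0 -.15 0 0 0;0 0 0 0 0 0"

```text
time: 8.93
eef_pos: [0.6136, 0.1757, 0.1399]
tcp_rot: [0.726, 0.688, -0.0, -0.0]
contact_force: [0.4, 0.0, -5.3]
opening: 0.737
finger_force: 56.2
```

Call:
jog_arm --deltas "0 0 -.1 0 0 0;0 0 -.1 0 0 0;0 0 0 0 0 0"

```text
time: 9.3
eef_pos: [0.614, 0.1758, 0.1369]
tcp_rot: [0.726, 0.688, 0.0, 0.0]
contact_force: [-0.8, -0.1, -1.7]
opening: 0.737
finger_force: 56.4
```

Contact is felt, so release and retreat.

Call:
jog_arm --deltas "0 0 0 0 0 0;0 0 0 0 0 0;0 0 0 0 0 0;0 0 0 0 0 0;0 0 .5 0 0 0;0 0 1 0 0 0;0 0 1 0 0 0;0 0 1 0 0 0;0 0 1 0 0 0;0 0 1 0 0 0" --gripper 1

```text
time: 10.55
eef_pos: [0.6139, 0.1757, 0.248]
tcp_rot: [0.726, 0.688, 0.0, 0.0]
contact_force: [-0.2, -0.6, 0.7]
opening: 1.002
finger_force: 0.0
```

Run:
```python
from h import *
s=get_state();print(s["time"],s["eef_pos"],s["opening"])
r=cam("wrist");w=r["color"];p=proj(r,[[.6141,.1765,.165],[.6087,.0816,.015],[.6034,-.0132,.015]]);print(p)
for u in p: cv2.drawMarker(w,tuple(int(round(x)) for x in u),(0,0,255),0,9,1)
cv2.imwrite("pics/w3.png",w)
```

```text
10.55 [0.61391869 0.17566976 0.24800705] 1.0018407244306988
[[259.09797238 208.80812143]
 [257.99194439 232.31039971]
 [257.74516615 291.09875934]]
```

View pics/w3.png

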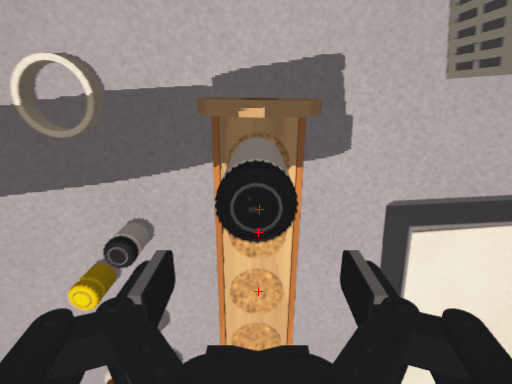

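Jar a stands upright on its pad, with its lid ring at (256,207) against a predicted (259,209). Pad markers 2 and 3 are on their cork centres. Next is jar d.

Call:
jog_arm --deltas "-.95 -.5 0 0 0 0;-.95 -.5 0 0 0 0;-.95 -.5 0 0 0 0;-1 -.55 -.5 0 0 0;-1 -.55 -.5 0 0 0;-1 -.55 -1 0 0 0;-1 -.55 -1 0 0 0;-1 -.55 -1 0 0 0;-.85 -.4 -1 0 0 0;0 0 0 0 0 0;0 0 0 0 0 0"

```text
time: 11.98
eef_pos: [0.4411, 0.0828, 0.1475]
tcp_rot: [0.726, 0.688, 0.001, 0.001]
contact_force: [-0.2, -0.2, -0.5]
opening: 1.002
finger_force: 0.0
```

```bash
cat > wl.py <<'E'
from h import *
import sys
x,y,h,R=map(float,sys.argv[1:5])
s=get_state();print(s["time"],s["eef_pos"],s["tcp_rot"])
r=cam("wrist");im=r["color"];u0=proj(r,[[x,y,h]])[0]
f=r["K"][0,0]*R/(-(r["R"].T@r["t"])[2]-h)
m=(im.max(2)<60).astype(np.uint8);n,l,st,ce=cv2.connectedComponentsWithStats(m)
i=min([i for i in range(1,n) if st[i,4]>200],key=lambda i:np.hypot(*(ce[i]-u0)))
X,Y,W,H,A=st[i];print("pred",u0,"rpx",f,"blob",X,Y,W,H,A,ce[i])
# lid's far (upper-height) rim: side nearest to the fingers is the top rim's edge
c=(X+W/2-.5,Y+H-.5-f);print("centre px",c,ray(r,c,h)[:2], "bboxcentre",ray(r,(X+W/2-.5,Y+H/2-.5),h)[:2])
cv2.imwrite("pics/"+sys.argv[5]+".png",im)
E
python3 wl.py .44 .0823 .056 .02 w4
```

```text
11.975 [0.44106613 0.08277042 0.14749637] [0.72564434 0.68806911 0.00081578 0.00072721]
pred [257.34474546 206.35816417] rpx 27.215398709451318 blob 229 180 49 49 1676 [252.74045346 203.7702864 ]
centre px (np.float64(253.0), np.float64(201.2846012905487)) [0.43682174 0.08675393] bboxcentre [0.43669006 0.08447509]
```

Call:
jog_arm --deltas "-.15 .1 -1 0 0 0;0 0 -1 0 0 0;0 0 -1 0 0 0;0 0 -1 0 0 0;0 0 -1 0 0 0;0 0 -.55 0 0 0;0 0 0 0 0 0;0 0 0 0 0 0"

```text
time: 13.02
eef_pos: [0.4378, 0.0848, 0.0362]
tcp_rot: [0.726, 0.688, 0.001, 0.001]
contact_force: [-0.7, -0.1, 0.6]
opening: 0.999
finger_force: 0.0
```

Call:
jog_arm --deltas "0 0 0 0 0 0;0 0 0 0 0 0;0 0 0 0 0 0;0 0 0 0 0 0;0 0 0 0 0 0;0 0 0 0 0 0;0 0 0 0 0 0;0 0 0 0 0 0" --gripper 0

```text
time: 14.02
eef_pos: [0.4374, 0.0847, 0.0359]
tcp_rot: [0.726, 0.688, 0.0, 0.0]
contact_force: [0.2, -0.2, 6.4]
opening: 0.453
finger_force: 50.2
```

Call:
jog_arm --deltas "0 0 .5 0 0 0;0 0 1 0 0 0;0 0 1 0 0 0;0 0 1 0 0 0;.4 -.3 1 0 0 0;.8 -.9 .5 0 0 0;.8 -1 0 0 0 0;.8 -1 0 0 0 0;.8 -1 0 0 0 0;.8 -1 0 0 0 0;.8 -1 0 0 0 0;.8 -1 0 0 0 0;.8 -1 0 0 0 0;.7 -.9 0 0 0 0;.5 -.55 0 0 0 0;0 0 0 0 0 0;0 0 0 0 0 0"

```text
time: 16.15
eef_pos: [0.5963, -0.1078, 0.1349]
tcp_rot: [0.726, 0.688, -0.0, -0.001]
contact_force: [-0.2, 0.2, -0.8]
opening: 0.457
finger_force: 50.4
```

Call:
jog_arm --deltas ".1 0 -.8 0 0 0;0 0 -1 0 0 0;0 0 -1 0 0 0;0 0 -.8 0 0 0;0 0 -.2 0 0 0;0 0 0 0 0 0;0 0 -.15 0 0 0;0 0 -.15 0 0 0;0 0 0 0 0 0;0 0 0 0 0 0"

```text
time: 17.4
eef_pos: [0.599, -0.1083, 0.0535]
tcp_rot: [0.726, 0.688, 0.0, 0.0]
contact_force: [0.1, -0.2, -0.8]
opening: 0.454
finger_force: 50.4
```

Call:
jog_arm --deltas "-.05 0 -.1 0 0 0;0 0 -.1 0 0 0;0 0 0 0 0 0"

```text
time: 17.77
eef_pos: [0.5981, -0.1084, 0.0509]
tcp_rot: [0.726, 0.688, -0.0, -0.0]
contact_force: [-3.5, 0.9, 7.2]
opening: 0.457
finger_force: 51.1
```

Call:
jog_arm --deltas "0 0 0 0 0 0;0 0 0 0 0 0;0 0 0 0 0 0;0 0 0 0 0 0;0 0 0 0 0 0;0 0 .5 0 0 0;0 0 1 0 0 0;0 0 1 0 0 0;0 0 1 0 0 0;0 0 1 0 0 0;0 0 1 0 0 0;0 0 1 0 0 0" --gripper 1

```text
time: 19.27
eef_pos: [0.5978, -0.1083, 0.1808]
tcp_rot: [0.726, 0.688, 0.0, 0.0]
contact_force: [-0.2, 0.4, -0.6]
opening: 1.001
finger_force: 0.0
```

Call:
jog_arm --deltas "-.9 -.65 0 0 0 0;-.9 -.65 0 0 0 0;-.9 -.65 0 0 0 0;-.9 -.65 0 0 0 0;-.9 -.65 0 0 0 0;-.9 -.7 0 0 0 0;-.9 -.7 0 0 0 0;-.9 -.7 0 0 0 0;-.9 -.7 0 0 0 0;-.9 -.7 0 0 0 0;0 0 0 0 0 0;0 0 0 0 0 0"

```text
time: 20.78
eef_pos: [0.4177, -0.2433, 0.1792]
tcp_rot: [0.726, 0.688, 0.0, -0.0]
contact_force: [0.8, -0.2, -0.0]
opening: 0.997
finger_force: 0.0
```

```bash
python3 wl.py .4155 -.243 .086 .024 w5
```

```text
20.775 [ 0.41766984 -0.24331652  0.17922298] [ 7.25852370e-01  6.87850497e-01  1.74573462e-04 -2.99031520e-05]
pred [256.12922827 204.71898806] rpx 32.394702964387 blob 238 193 33 30 758 [254.12137203 207.50923483]
centre px (np.float64(254.0), np.float64(190.105297035613)) [ 0.41451106 -0.23069701] bboxcentre [ 0.41367523 -0.24528173]
```

View pics/w5.png

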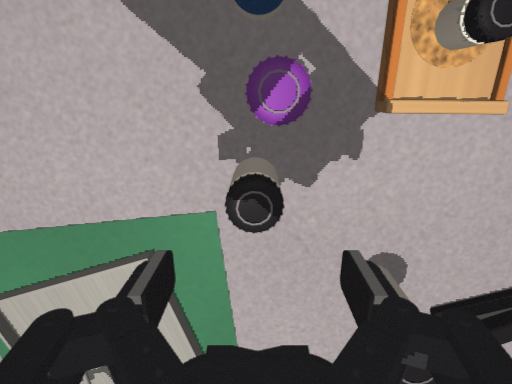

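White-bodied jar c has its lid at (255,205), with the purple one at (279,90) left alone. Jar d is upright on its pad at (490,14). Descend and grip c.

Call:
jog_arm --deltas "-.15 -.05 -1 0 0 0;0 0 -1 0 0 0;0 0 -1 0 0 0;0 0 -1 0 0 0;0 0 -1 0 0 0;0 0 -1 0 0 0;0 0 -.15 0 0 0;0 0 0 0 0 0"

```text
time: 21.82
eef_pos: [0.4153, -0.2442, 0.0566]
tcp_rot: [0.725, 0.688, 0.0, 0.0]
contact_force: [0.8, -1.0, 0.8]
opening: 1.001
finger_force: 0.0
```

Call:
jog_arm --deltas "0 0 0 0 0 0;0 0 0 0 0 0;0 0 0 0 0 0;0 0 0 0 0 0;0 0 0 0 0 0;0 0 0 0 0 0;0 0 0 0 0 0" --gripper 0

```text
time: 22.7
eef_pos: [0.4154, -0.2449, 0.0573]
tcp_rot: [0.726, 0.688, 0.0, 0.001]
contact_force: [-0.7, 0.8, 5.6]
opening: 0.552
finger_force: 51.4
```

Call:
jog_arm --deltas "0 0 .5 0 0 0;0 0 1 0 0 0;0 0 1 0 0 0;0 0 1 0 0 0;0 0 1 0 0 0;0 0 1 0 0 0;.5 0 .5 0 0 0;1 0 0 0 0 0;1 0 0 0 0 0;1 0 0 0 0 0;1 0 0 0 0 0;1 .5 0 0 0 0;1 1 0 0 0 0;1 1 0 0 0 0;1 1 0 0 0 0;.6 1 0 0 0 0;.3 1 0 0 0 0;0 1 0 0 0 0;0 0 0 0 0 0"

```text
time: 25.08
eef_pos: [0.6024, -0.1126, 0.176]
tcp_rot: [0.725, 0.689, -0.0, -0.0]
contact_force: [-0.2, -0.6, -1.2]
opening: 0.551
finger_force: 51.6
```

Call:
jog_arm --deltas "0 1 0 0 0 0;0 1 0 0 0 0;0 1 0 0 0 0;0 1 0 0 0 0;0 .7 0 0 0 0;0 .4 0 0 0 0;0 0 0 0 0 0;0 0 0 0 0 0"

```text
time: 26.08
eef_pos: [0.603, -0.0127, 0.1763]
tcp_rot: [0.726, 0.688, -0.0, 0.0]
contact_force: [0.9, -0.7, -2.1]
opening: 0.55
finger_force: 51.6
```

Target z is about .072.

Call:
jog_arm --deltas "0 0 -.8 0 0 0;0 0 -1 0 0 0;0 0 -1 0 0 0;0 0 -1 0 0 0;0 0 -.8 0 0 0;0 0 -.2 0 0 0;0 0 0 0 0 0;0 0 -.15 0 0 0;0 0 -.15 0 0 0;0 0 0 0 0 0"

```text
time: 27.32
eef_pos: [0.6028, -0.0123, 0.0743]
tcp_rot: [0.726, 0.688, -0.0, -0.0]
contact_force: [-0.1, -0.5, -0.9]
opening: 0.553
finger_force: 51.6
```

Call:
jog_arm --deltas "0 0 -.1 0 0 0;0 0 0 0 0 0"

```text
time: 27.58
eef_pos: [0.603, -0.0123, 0.0724]
tcp_rot: [0.726, 0.688, 0.0, 0.0]
contact_force: [0.3, 0.2, -0.0]
opening: 0.551
finger_force: 51.6
```

Call:
jog_arm --deltas "0 0 -.06 0 0 0;0 0 0 0 0 0"

```text
time: 27.82
eef_pos: [0.603, -0.0123, 0.0724]
tcp_rot: [0.726, 0.688, -0.0, -0.0]
contact_force: [-2.8, -0.1, 4.3]
opening: 0.551
finger_force: 51.9
```

Call:
jog_arm --deltas "0 0 0 0 0 0;0 0 0 0 0 0;0 0 0 0 0 0;0 0 0 0 0 0;0 0 0 0 0 0;0 0 .5 0 0 0;0 0 1 0 0 0;0 0 1 0 0 0;0 0 1 0 0 0;0 0 1 0 0 0;0 0 1 0 0 0;0 0 1 0 0 0;0 0 1 0 0 0" --gripper 1

```text
time: 29.45
eef_pos: [0.6028, -0.0123, 0.2224]
tcp_rot: [0.726, 0.688, -0.0, -0.0]
contact_force: [1.4, -0.4, -0.2]
opening: 0.995
finger_force: 0.0
```

Call:
jog_arm --deltas "-.3 -1 0 0 0 0;-.3 -1 0 0 0 0;-.3 -1 0 0 0 0;-.3 -1 0 0 0 0;-.3 -1 0 0 0 0;-.3 -1 0 0 0 0;-.3 -1 0 0 0 0;-.3 -1 0 0 0 0;-.3 -1 0 0 0 0;-.2 -1 0 0 0 0;0 -1 0 0 0 0;0 -1 0 0 0 0;0 -1 0 0 0 0;0 -1 0 0 0 0;0 -1 0 0 0 0;0 -1 0 0 0 0;0 -1 0 0 0 0;0 -1 0 0 0 0;0 -.5 0 0 0 0;0 0 0 0 0 0"

```text
time: 31.95
eef_pos: [0.5448, -0.383, 0.221]
tcp_rot: [0.726, 0.688, 0.0, -0.0]
contact_force: [0.1, 0.4, 0.0]
opening: 1.003
finger_force: 0.0
```

```bash
python3 wl.py .5445 -.383 .118 .028 w6
```

```text
31.95 [ 0.54476865 -0.38299515  0.22098378] [ 7.25894597e-01  6.87805936e-01  6.79699890e-05 -1.55474665e-04]
pred [258.55382375 200.70578804] rpx 36.166407647776026 blob 241 187 37 34 954 [258.94339623 203.49371069]
centre px (np.float64(259.0), np.float64(184.33359235222397)) [ 0.54560119 -0.36888142] bboxcentre [ 0.54474008 -0.38548754]
```

View pics/w6.png

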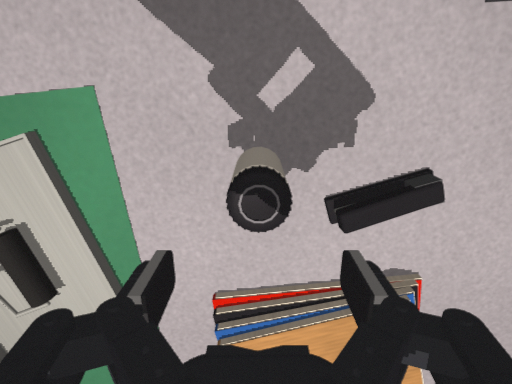

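Jar b's lid is at (259,201), as predicted. The stapler at (385,200) is lower than the fingertips will go (z .069), so there's no conflict.

Call:
jog_arm --deltas "0 -.05 -1 0 0 0;0 0 -1 0 0 0;0 0 -1 0 0 0;0 0 -1 0 0 0;0 0 -1 0 0 0;0 0 -1 0 0 0;0 0 -.65 0 0 0;0 0 0 0 0 0"

```text
time: 33.0
eef_pos: [0.5443, -0.3828, 0.0865]
tcp_rot: [0.726, 0.688, -0.0, -0.001]
contact_force: [0.1, 0.0, -0.3]
opening: 0.997
finger_force: 0.0
```

Call:
jog_arm --deltas "0 0 0 0 0 0;0 0 0 0 0 0;0 0 0 0 0 0;0 0 0 0 0 0;0 0 0 0 0 0;0 0 0 0 0 0;0 0 0 0 0 0" --gripper 0

```text
time: 33.88
eef_pos: [0.5457, -0.3841, 0.0897]
tcp_rot: [0.726, 0.688, 0.0, 0.001]
contact_force: [1.3, -1.0, 5.4]
opening: 0.647
finger_force: 53.4
```

Call:
jog_arm --deltas "0 0 .5 0 0 0;0 0 1 0 0 0;0 0 1 0 0 0;0 0 1 0 0 0;0 0 1 0 0 0;0 0 1 0 0 0;0 0 1 0 0 0;0 .5 1 0 0 0;.3 1 0 0 0 0;.3 1 0 0 0 0;.3 1 0 0 0 0;.3 1 0 0 0 0;.3 1 0 0 0 0;.3 1 0 0 0 0;.3 1 0 0 0 0;.3 1 0 0 0 0;.3 1 0 0 0 0;.3 1 0 0 0 0;.2 1 0 0 0 0;0 1 0 0 0 0"

```text
time: 36.38
eef_pos: [0.6091, -0.132, 0.2381]
tcp_rot: [0.726, 0.688, -0.0, -0.0]
contact_force: [0.4, 0.1, -2.3]
opening: 0.646
finger_force: 53.3
```

Call:
jog_arm --deltas "0 1 0 0 0 0;0 1 0 0 0 0;0 1 0 0 0 0;0 1 0 0 0 0;0 1 0 0 0 0;0 1 0 0 0 0;0 1 0 0 0 0;0 1 0 0 0 0;0 1 0 0 0 0;0 1 0 0 0 0;0 .5 0 0 0 0;0 .3 0 0 0 0;0 0 0 0 0 0;0 0 0 0 0 0"

```text
time: 38.12
eef_pos: [0.6089, 0.0822, 0.2381]
tcp_rot: [0.726, 0.688, -0.0, 0.0]
contact_force: [0.3, -0.4, -2.6]
opening: 0.644
finger_force: 53.3
```

Touch-down should come at about z = .105.

Call:
jog_arm --deltas "0 0 -.8 0 0 0;0 0 -1 0 0 0;0 0 -1 0 0 0;0 0 -1 0 0 0;0 0 -1 0 0 0;0 0 -1 0 0 0;0 0 -.5 0 0 0;0 0 0 0 0 0;0 0 -.1 0 0 0;0 0 0 0 0 0"

```text
time: 39.38
eef_pos: [0.6094, 0.0827, 0.111]
tcp_rot: [0.726, 0.688, 0.001, 0.001]
contact_force: [0.1, -1.1, -2.4]
opening: 0.648
finger_force: 53.3
```

Call:
jog_arm --deltas "0 0 -.1 0 0 0;0 0 -.05 0 0 0;0 0 0 0 0 0"

```text
time: 39.75
eef_pos: [0.6088, 0.0827, 0.1071]
tcp_rot: [0.726, 0.688, -0.0, -0.0]
contact_force: [-1.1, 0.0, -1.0]
opening: 0.645
finger_force: 53.3
```

Call:
jog_arm --deltas "0 0 -.1 0 0 0;0 0 0 0 0 0"

```text
time: 40.0
eef_pos: [0.6087, 0.0827, 0.1048]
tcp_rot: [0.726, 0.688, -0.0, -0.0]
contact_force: [0.3, 0.4, -2.7]
opening: 0.646
finger_force: 53.3
```

Call:
jog_arm --deltas "0 0 -.08 0 0 0;0 0 0 0 0 0"

```text
time: 40.25
eef_pos: [0.609, 0.0828, 0.1046]
tcp_rot: [0.726, 0.688, -0.0, -0.0]
contact_force: [-2.4, 0.0, 4.7]
opening: 0.644
finger_force: 53.9
```

Contact, so release and retreat upward and back towards y = +, then check.

Call:
jog_arm --deltas "0 0 0 0 0 0;0 0 0 0 0 0;0 0 0 0 0 0;0 0 0 0 0 0;0 0 0 0 0 0;0 0 .5 0 0 0;0 0 1 0 0 0;0 0 1 0 0 0;0 0 1 0 0 0;0 0 1 0 0 0;0 0 1 0 0 0;0 0 1 0 0 0;0 0 1 0 0 0;0 0 1 0 0 0;0 0 1 0 0 0;0 0 1 0 0 0" --gripper 1

```text
time: 42.25
eef_pos: [0.6088, 0.0827, 0.3148]
tcp_rot: [0.726, 0.688, -0.0, -0.0]
contact_force: [0.5, 0.6, -0.0]
opening: 0.998
finger_force: 0.0
```

Call:
jog_arm --deltas "-.6 1 0 0 0 0;-.6 1 0 0 0 0;-.6 1 0 0 0 0;-.6 1 0 0 0 0;-.6 1 0 0 0 0;-.6 1 0 0 0 0;-.6 1 0 0 0 0;-.6 1 0 0 0 0;-.6 1 0 0 0 0;-.6 1 0 0 0 0;-.6 1 0 0 0 0;-.6 1 0 0 0 0;-.6 1 0 0 0 0;-.6 1 0 0 0 0;0 1 0 0 0 0;0 1 0 0 0 0;0 0 0 0 0 0;0 0 0 0 0 0"

```text
time: 44.5
eef_pos: [0.4411, 0.4025, 0.3132]
tcp_rot: [0.726, 0.688, -0.0, 0.0]
contact_force: [-0.3, 0.8, -0.6]
opening: 1.001
finger_force: 0.0
```

Run:
```python
from h import *
P=[(.6141,.1765,.15),(.6087,.0816,.118),(.6034,-.0132,.086),(.598,-.1081,.056)]
for n in("top","scene"):
    r=cam(n);im=cv2.resize(r["color"],None,fx=2.5,fy=2.5,interpolation=cv2.INTER_CUBIC)
    c=proj(r,[(x,y,h+.015) for x,y,h in P]);print(n,c)
    for u in c: cv2.drawMarker(im,tuple(int(round(x*2.5+.75)) for x in u),(0,0,255),0,9,1)
    m=c.mean(0)*2.5; X=max(0,int(m[0]-390));Y=max(0,int(m[1]-200)); cv2.imwrite(f"pics/fin_{n}.png",im[Y:Y+400,X:X+780])
```

```text
top [[196.75033425 155.6810943 ]
 [227.38922305 159.60550022]
 [256.59073124 163.31927296]
 [284.55630559 166.80253034]]
scene [[320.47068623 151.77719275]
 [289.6093345  173.75264892]
 [258.13405214 196.21121503]
 [225.87520031 218.61465808]]
```

View pics/fin_top.png

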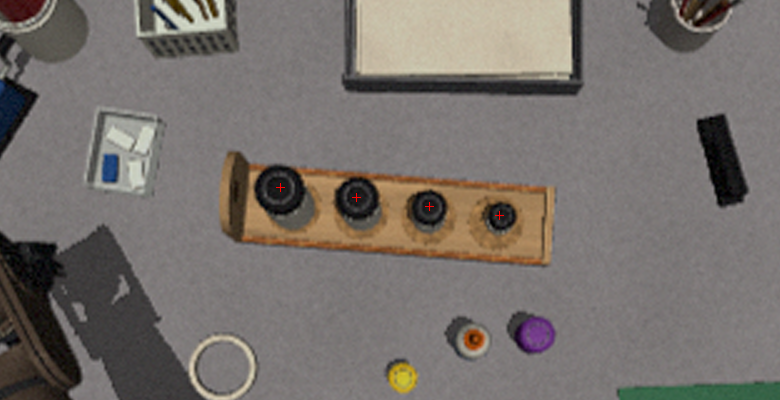

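View pics/fin_scene.png

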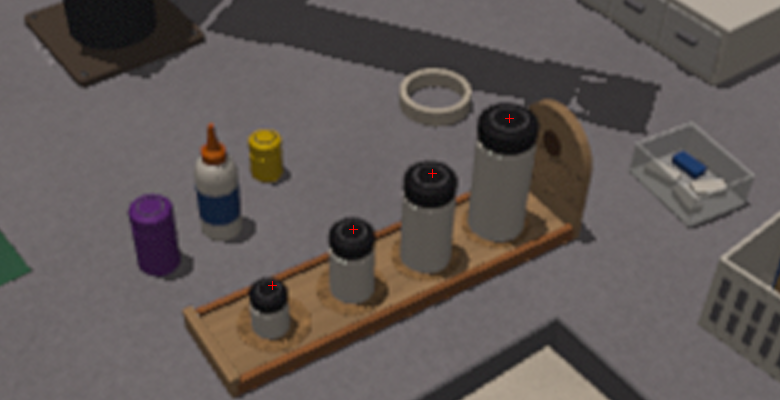

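All four jars stand upright on their pads in the right order, with lid centres within a few mm of the markers, and the other objects haven't moved. Handing in.

```bash
python3 -c "
from plant import ctrl;print(ctrl.sign_off())"
```

```text
the job is handed in; nothing more can be done
None
```

All four jars now stand upright on their cork pads, tallest beside the tall end board down to the shortest at the low end; nothing else was moved, and the job was handed in at about 45 s.

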